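Lock the cheese press

ROBOT

A 6-joint arm with a two-finger parallel gripper is mounted at the origin on the work surface. World frame = base frame: x ahead of the robot, y to its left, z up, the work surface at z = 0. Lengths are in mm, angles in rad, forces in N, time in s.
With the tool pointing down it reaches from about 350 to 975 mm from the base axis. Payload 7.1 kg.
Tool frame: the origin (TCP) lies at the centre of the arm's flange, where the gripper is bolted on; the fingertips stand 182 mm ahead of it and the grasp point (between the pads) lies 163 mm ahead of it; z points along the fingers, y is the line along which they close (so a half turn about z gives the same grasp; the last joint's range is limited). The gripper opens to 88 mm and grips with 3 to 60 N. Pads are 20 mm wide; open, the fingers measure 115 mm over their backs; the gripper's body (75 mm by 178 mm) begins 61 mm behind the grasp point.
Start: joints at [-0.019, 0.423, 1.63, -0, 1.089, -0.019], TCP at [624.985, 0.026, 404.675] pointing down, gripper open.
Joint ranges: [-3, 3], [-0.9, 2.11], [0.09, 2.58], [-1.31, 4.45], [0.11, 2.69], [-2.54, 2.54]. Speed limits (rad/s): [2.39, 2.39, 3.01, 3.14, 3.14, 3.14].

INTERFACE

Orientations are given as a rotation vector (axis times angle).
In Python, from workcell import readout, get_image, ctrl gives the robot as it stands.
- The arm moves only by the tool step_arm, never from a script. Its argument "targets" is a list that holds one entry, the list of rows, each a list of 7 numbers: the shift along the world's x, y, z as a fraction of full scale, then the turn, a rotation vector about the world's x, y, z as a fraction of full scale, then the opening, from 0 (shut) to 1 (fully open). In form: [[[dx, dy, dz, wx, wy, wz, claw], ...]]. A call has exactly 5 rows; each row shifts and turns the commanded pose from where the row before left it; what a row does not reach is not made up. Full scale, the value 1, is 0.05 m for a shift and 4 degrees for a turn. A row lasts 1/8 s, in which the tool goes at most 62.5 mm and 10.7 degrees, less where a joint would pass 70% of its speed; a pose out of reach is approached as far as the arm can. A call with a number of a shift or a turn outside -1 to 1 is refused whole. A call with a gripper value outside its range is refused whole. The fingers move at their own pace and stop on an object; the grip force is fixed at half the most. Time passes only in rows, so rows that do not move let the fingers close, or fill a call up. It gives the time, the measured TCP pose, the force, the opening and the grip force at its end, in the units of the state.
- readout.get_obs(): the state, without advancing time (a new reading comes with each control period).
- get_image(name): name is "scene" or "side" or "wrist"; returns a dict with "pixels" (400x640x3 uint8, red, green, blue), "intrinsics" (3x3 intrinsics, pixels), "extrinsics" (4x4, takes a point from world to camera coordinates). Camera axes: x right, y down, z forward; pixel columns grow to the right and rows downward; lengths in mm; the calibration is good to about 2 mm. A picture is of the moment at which its call begins. There is no depth.
- ctrl.close_job(): hands the job in; it is judged then, once.
The state is a dict: "t": time; "qpos": joint angles; "qvel": joint speeds; "joint_torque": joint torques, N m; "ee_pos": TCP position; "orientation": TCP orientation; "ft_force": force on the tool from outside, world axes, zero at the start; "moment": the same for the moment, N m; "width": finger opening in mm; "grasp_force": force on a finger pad.
Only numpy, scipy, OpenCV 4.12 (cv2) and the standard library are available. Lean on these libraries where they do the work, as an engineer would, in place of code of your own. Each camera call takes 0.05 s, during which the arm holds its last target. There are 200 camera calls.

TASK

Lock the cheese press with the socket key: set the key squarely down over the raised upper nut on the threaded stud, then run that nut clockwise (seen from above) all the way down onto the lower nut, letting go of the crossbar and taking it afresh as you need, and tighten it hard until it will turn no further. Leave the key standing upright and fully home on the tightened nut and let go of it; do not disturb the loose cheeses or the spare nut lying around.

Things in the scene. Friction and masses are not known exactly. Their poses are not given: they have to be found in the camera images.
- key_grip (a point): Centre of the crossbar of the loose steel socket key, which stands upright on its open socket: 114 mm tall, 0.4-0.65 kg. Flat bar 120 long (along x), 16 wide, 22 high, its top at the key's top; under its middle a round shank 16 thick, 34 long; then the hexagonal socket, 58 tall, 55 across. This point is on the key's axis, 103 mm above its foot. z up.
- key_foot (a point): Centre of the key's open foot (same axes as key_grip). The hexagonal mouth opens downward; its six-sided bore is 39 mm across flats, 53 mm deep, with corners at 0, 60, 120.. degrees from the key's x axis; the lowest 10 mm flare outward by 4 mm. On the nut it has about 20 degrees of play in all before it drives.
- nut_seat (a point): On the axis of the raised lock nut, on its flange's top (60 mm across, 5 thick), where the key's foot rests when home. Moves with the nut. The hexagon stands 26 mm above, 36 across flats, corners at 0, 60, 120.. degrees from x: the key goes on if its yaw equals the nut's within 9 degrees, modulo 60. The 20 mm stud's tip is 29 mm above this point with the nut at the top, 40 with it down.
- first_nut (a point): Centre of the top face of the lower nut (hexagon 36 mm across flats, 18 high), fixed on the press beam; on it lies a washer 50 mm across, 3 mm thick. Press: steel base 270 x 120 mm, beam 34 mm wide at 72 mm height running along +x of this point from the stud over a white mould to a rear post 188 mm from the stud (top 80 mm high). z up.
- locknut (a joint): Turn of the lock nut on the stud relative to the washer, rad; grows clockwise seen from above and sinks the nut 18 mm a turn (2.9 mm a rad). It turns freely (0.06 N m). 0 is the top; at 3.8 the nut has met the washer on the first nut. It starts between 0 and 1.
- washer (a joint): How far the nut has been tightened after meeting the washer, rad: further clockwise turning carries the washer round stiffly (0.3 N m) from 0 to a dead stop at 0.35. It stays where it is left.
- cheese_a: pale round cheese 66 mm across, 36 high, on the tray; origin at the centre of its underside. A bystander
- cheese_b: grey round cheese 64 mm across, 34 high, on the tray; origin at the centre of its underside. A bystander
- pyramid: pale four-sided cheese, cut-off pyramid 55 mm high, on the tray; origin at the centre of its underside. A bystander
- cheese_c: grey round cheese 66 mm across, 36 high, on the table behind the key; origin at the centre of its underside. A bystander
- log: pale log cheese 150 mm long, 46 thick, on the table near its far edge; origin at the centre of its underside. A bystander
- spare_nut: spare flanged nut, the same as the lock nut, lying flat on the table in front of the press or tray: not needed; origin at the centre of its underside. A bystander
- key: The same key; origin at the centre of its open foot.
There are look-alikes about, which are no part of the job. What is shaped like the key but purple is not meant.

How it is judged (in metres and radians):
On the way, in this order (a step that is already met when the one before it is completed fails the run):
1. the key stands fully home on the raised lock nut (distance between key_foot and nut_seat below 0.006 m and angle between key_foot's own z axis and vertical below 0.1 rad and value of joint locknut below 2.5 rad), for 0.2 s.
2. the nut, with the key on it, has run down onto the first nut (distance between key_foot and nut_seat below 0.006 m and angle between key_foot's own z axis and vertical below 0.1 rad and value of joint locknut above 3.6 rad), for 0.1 s.
At the end, for the whole second after the job is handed in: The lock nut is down on the first nut (turn over 3.6 of 3.8 rad) and tightened (washer carried round over 0.2 of 0.35 rad); the key stands upright (within 0.1 rad) and fully home on it (foot within 6 mm of the seat), at rest and released (all of step 2 and value of joint washer above 0.2 rad and linear speed of key below 0.02 m/s and contact force between the fingers and key below 0.5 N); the robot touches nothing.
It fails at once if a bystander is moved by more than 30 mm (distance of any of cheese_a, cheese_b, pyramid, cheese_c, log, spare_nut from where it was at the start of the episode above 0.03 m).
It also fails if it takes over 64 s, if anything falls off the work surface, if the arm or the gripper's body presses on something with over 40 N, if the wrist force passes 120 N, or if a joint passes its speed limit or range.

## Working session

There is one attempt and no reset: what is moved stays moved. The work goes in short steps, Python scripts to look and compute and a tool call to move; the robot and the scene stay as the last step left them, time stands still between calls to the robot, and variables do not carry over. Pictures are saved under pics/ and viewed, at most 10 in all, crops included, and the job is handed in when it is done.

Besides the shell and the picture viewer there is one more tool, called after ">>>" by a JSON object that holds its "op" and its "data". step_arm: Moves the arm, as the interface text tells. Shift numbers are shares of 0.05 m and turn numbers shares of 4 degrees, none past 1 either way. Its arguments: {"type":"object","properties":{"targets":{"type":"array"}},"required":["targets"]}

```bash
mkdir -p pics; ls
cat > h.py <<'E'
import numpy as np, cv2
from workcell import readout, get_image, ctrl
def snap(n,f=None):
    d=get_image(n); 
    if f: cv2.imwrite('pics/'+f,cv2.cvtColor(np.asarray(d['pixels']),cv2.COLOR_RGB2BGR))
    return np.asarray(d['pixels']),np.array(d['intrinsics']),np.array(d['extrinsics'])
def ray(K,E,u,v):
    R,t=E[:3,:3],E[:3,3]; return -R.T@t, R.T@np.linalg.inv(K)@np.array([u,v,1.])
def onz(K,E,u,v,z):
    o,d=ray(K,E,u,v); return o+d*(z-o[2])/d[2]
def proj(K,E,p):
    q=K@(E[:3,:3]@np.asarray(p,float)+E[:3,3]); return q[:2]/q[2]
def tri(a,b):
    A=np.zeros((3,3));c=np.zeros(3)
    for o,d in (a,b):
        d=d/np.linalg.norm(d);P=np.eye(3)-np.outer(d,d);A+=P;c+=P@o
    return np.linalg.solve(A,c)
E
python3 - <<'E'
from h import *
for n in ('scene','side','wrist'):
    p,K,E=snap(n,n+'0.png'); np.savez(n+'0.npz',p=p,K=K,E=E); print(n,K[0],(-E[:3,:3].T@E[:3,3]).round())
print(readout.get_obs())
E
python3 -c "
import cv2,numpy as np
"
```

```text
pics
scene [387.55938298   0.         324.0004363 ] [1263.  391.  795.]
side [415.5258649    0.         307.77041186] [175. 617. 636.]
wrist [318.12366902   0.         321.50688678] [625.  77. 384.]
{'t': 0.15, 'qpos': array([-1.89960384e-02,  4.23651704e-01,  1.63042874e+00,  1.49745985e-05,
        1.08861132e+00, -1.89783410e-02]), 'qvel': array([-0.00075502, -0.00314911, -0.00350585, -0.00107722,  0.000506  ,
        0.00135265]), 'joint_torque': array([ 9.52650989e-04, -5.44981134e+01, -2.73919362e+01,  6.45430083e-02,
        2.04369903e-02, -3.19723256e-05]), 'ee_pos': array([6.24811707e+02, 3.34661424e-02, 4.04122336e+02]), 'orientation': array([-2.22090229e+00, -2.22084755e+00,  1.18209759e-03]), 'ft_force': array([-0.03502047, -0.280814  ,  0.05393523]), 'moment': array([ 0.00125556, -0.04709177, -0.02027047]), 'grasp_force': 0.0, 'width': 87.61368070520827}
```

View pics/scene0.png

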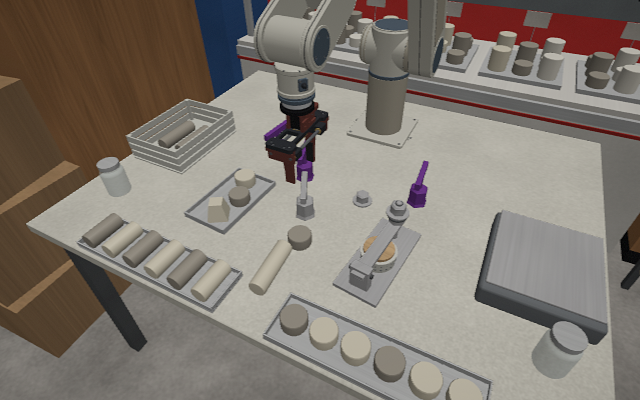

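View pics/side0.png

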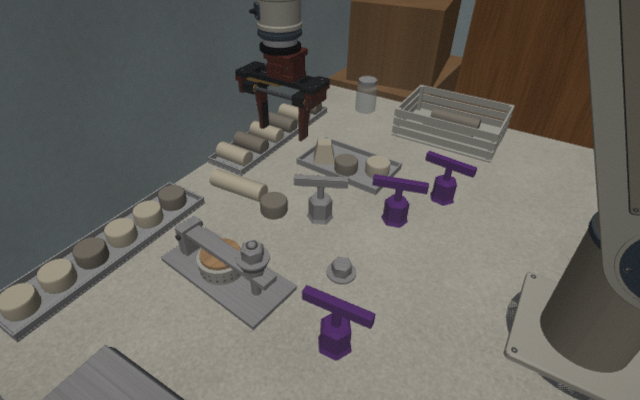

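View pics/wrist0.png

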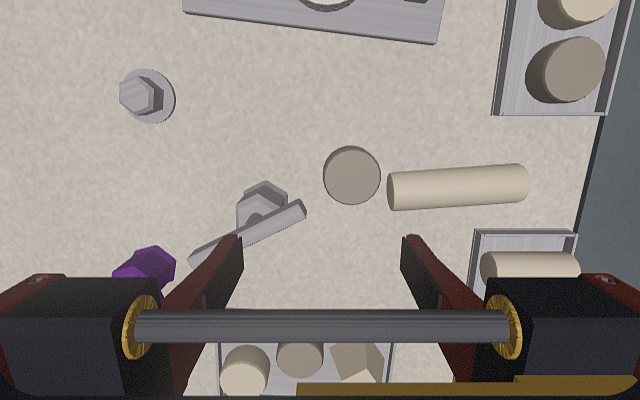

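Grey key: scene (305,200), side (320,198), wrist (255,225). The purple look-alikes are at side (336,325), (398,200) and (445,178), so only the grey one fits. The lock nut on the stud is at side (252,250), scene (398,207). The spare nut is at side (342,268).

Run:
```python
from h import *
def crop(n,x,y,w,h,s):
    im=cv2.imread(f'pics/{n}0.png')[y:y+h,x:x+w]
    return cv2.resize(im,(w*s,h*s),interpolation=cv2.INTER_CUBIC)
m=np.zeros((600,800,3),np.uint8)
def put(i,x,y): m[y:y+i.shape[0],x:x+i.shape[1]]=i
put(crop('side',285,165,66,66,6)[:300],0,0)
put(crop('side',225,230,66,50,6),400,0)
put(crop('wrist',180,170,133,100,3),0,300)
put(crop('scene',370,190,66,50,6),400,300)
cv2.imwrite('pics/m1.png',m)
```

```text
(no output)
```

View pics/m1.png

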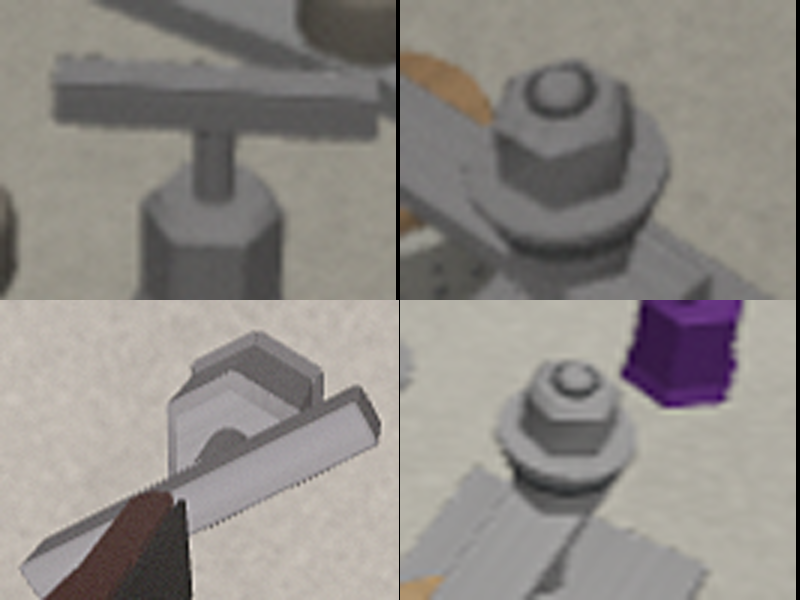

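The crop confirms the grey key (bar, shank, hexagonal socket) and the raised nut with its flange on the stud. The nut's stud tip is at side (252,245), scene (400,203).

Run:
```python
from h import *
V={n:np.load(n+'0.npz') for n in('scene','side','wrist')}
g=lambda n:(V[n]['K'],V[n]['E'])
for n,a,b in(('side',(294.2,177.2),(348.2,180)),('wrist',(191,264.5),(299,210))):
    A,B=onz(*g(n),*a,114),onz(*g(n),*b,114);d=B-A
    print(n,A.round(),B.round(),((A+B)/2).round(1),np.linalg.norm(d).round(1),np.degrees(np.arctan2(d[1],d[0])).round(1))
def bot(n,u,v,z): return onz(*g(n),u,v,z).round(1)
tip=tri(ray(*g('side'),252,244.7),ray(*g('scene'),399.7,203)); print('tip',tip.round(1))
for n,pts,ox,oy,X,Y in(('side',[(498,122),(515,65),(598,63),(632,100),(608,150),(540,157)],225,230,400,0),('scene',[(528,408),(540,368),(590,360),(615,390),(603,420),(550,422)],370,190,400,300)):
    P=np.array([onz(*g(n),ox+(x-X)/6,oy+(y-Y)/6,tip[2]-4)[:2] for x,y in pts]);c=P.mean(0)
    a=np.degrees(np.arctan2(*(P-c).T[::-1]));print(n,c.round(1),np.linalg.norm(P-c,axis=1).round(1),a.round(),(a%60).round())
```

```text
side [601.  -5. 114.] [495. -60. 114.] [548.1 -32.5 114. ] 118.7 -152.4
wrist [502. -63. 114.] [604.  -9. 114.] [553.1 -36.  114. ] 115.5 27.7
tip [532.2 229.2 133.2]
side [529.1 230.6] [19.4 24.6 20.6 19.3 21.4 19.9] [  49.  -15.  -79. -136.  162.  108.] [49. 45. 41. 44. 42. 48.]
scene [540.  230.1] [20.8 19.8 24.3 19.  19.2 20.1] [ -40. -120.  179.  124.   62.   -7.] [20. 60. 59.  4.  2. 53.]
```

>>> {"op": "step_arm", "data": {"targets": [[[-0.34, 0.4, -0.22, 0, 0, 0, 1], [-0.34, 0.4, -0.22, 0, 0, 0, 1], [-0.34, 0.4, -0.22, 0, 0, 0, 1], [-0.34, 0.4, -0.22, 0, 0, 0, 1], [-0.34, 0.4, -0.22, 0, 0, 0, 1]]]}}

```text
t: 0.78
ee_pos: [539.3, 100.6, 349.2]
orientation: [-2.221, -2.221, 0.0]
ft_force: [0.5, -0.7, 0.5]
width: 87.8
grasp_force: 0.0
```

Run:
```python
from h import *
p,K,E=snap('wrist'); np.savez('wrist1.npz',p=p,K=K,E=E)
print((-E[:3,:3].T@E[:3,3]).round(), proj(K,E,[532,229,133]), readout.get_obs()['ee_pos'])
u,v=proj(K,E,[532,229,128]).astype(int); x0,y0=max(u-70,0),max(v-60,0); c=p[y0:y0+120,x0:x0+140]
print(x0,y0)
a=cv2.resize(c,None,fx=5,fy=5,interpolation=cv2.INTER_CUBIC); cv2.imwrite('pics/w1.png',a[:,:,::-1])
```

```text
[539. 177. 329.] [308.53142124  10.88226907] [537.01275216 102.010198   347.58640917]
238 0
```

View pics/w1.png

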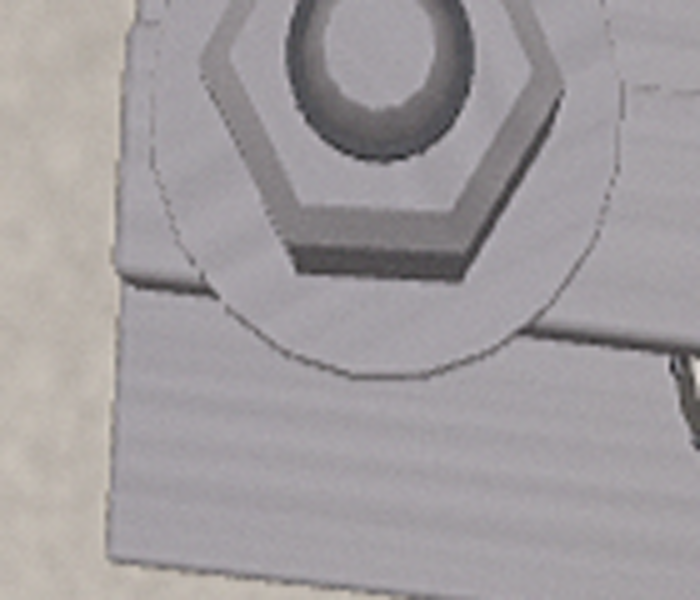

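Stud tip at wrist (314,10). Hex corners are at (278,13), (295.6,49), (331,50), (350.6,17.6).

Run:
```python
from h import *
w=np.load('wrist1.npz');s=np.load('side0.npz');c=np.load('scene0.npz')
R=[ray(w['K'],w['E'],314,10),ray(s['K'],s['E'],252,244.7),ray(c['K'],c['E'],399.7,203)]
for i,j in((0,1),(0,2),(1,2)): print(tri(R[i],R[j]).round(1))
for z in(124,126,128):
    P=np.array([onz(w['K'],w['E'],238+x/5,y/5,z)[:2] for x,y in[(200,65),(288,245),(465,250),(563,88)]])
    d=np.diff(P,axis=0);print(z,((P[0]+P[3])/2).round(1),np.linalg.norm(d,axis=1).round(1),(np.degrees(np.arctan2(d[:,1],d[:,0]))%60).round(1), (np.degrees(np.arctan2(*(P[3]-P[0])[::-1]))).round(1))
# flange: bottom and sides circle
for z in(100,102,104):
    P=np.array([onz(w['K'],w['E'],238+x/5,y/5,z)[:2] for x,y in[(152,140),(225,300),(370,378),(520,330),(620,140)]])
    A=np.c_[2*P,np.ones(5)];r=np.linalg.lstsq(A,(P**2).sum(1),rcond=None)[0];print(z,r[:2].round(1),np.sqrt(r[2]+r[0]**2+r[1]**2).round(1))
```

```text
[533.7 228.4 133.4]
[534.7 230.  133.9]
[532.2 229.2 133.2]
124 [535.  229.1] [21.1 20.8 20.3] [57.1 58.5 56.9] -3.2
126 [535.  228.6] [20.9 20.6 20.1] [57.1 58.5 56.9] -3.2
128 [535.1 228.1] [20.7 20.4 19.9] [57.1 58.5 56.9] -3.2
100 [535.1 229.6] 30.2
102 [535.1 229.1] 30.0
104 [535.1 228.7] 29.7
```

>>> {"op": "step_arm", "data": {"targets": [[[0.02, -0.27, -0.04, 0, 0, 1, 1], [0.02, -0.27, -0.04, 0, 0, 1, 1], [0.02, -0.27, -0.04, 0, 0, 1, 1], [0.02, -0.27, -0.04, 0, 0, 1, 1], [0.02, -0.27, -0.04, 0, 0, 1, 1]]]}}

```text
t: 1.45
ee_pos: [545.2, 31.8, 339.6]
orientation: [-1.799, -2.575, 0.0]
ft_force: [-0.2, -0.3, -0.3]
width: 88.0
grasp_force: 0.0
```

>>> {"op": "step_arm", "data": {"targets": [[[0.02, -0.27, -0.04, 0, 0, 1, 1], [0.02, -0.27, -0.04, 0, 0, 1, 1], [0.02, -0.27, -0.04, 0, 0, 1, 1], [0.02, -0.27, -0.04, 0, 0, 1, 1], [0.02, -0.27, -0.04, 0, 0, 1, 1]]]}}

```text
t: 2.08
ee_pos: [550.1, -35.7, 329.6]
orientation: [-1.324, -2.849, 0.0]
ft_force: [0.4, 0.6, -0.1]
width: 87.7
grasp_force: 0.0
```

>>> {"op": "step_arm", "data": {"targets": [[[0, 0, 0, 0, 0, 1, 1], [0, 0, 0, 0, 0, 1, 1], [0, 0, 0, 0, 0, 1, 1], [0, 0, 0, 0, 0, 1, 1], [0, 0, 0, 0, 0, 1, 1]]]}}

```text
t: 2.7
ee_pos: [550.1, -35.3, 329.7]
orientation: [-0.81, -3.035, 0.0]
ft_force: [-0.0, 0.4, 0.2]
width: 87.9
grasp_force: 0.0
```

>>> {"op": "step_arm", "data": {"targets": [[[0, 0, 0, 0, 0, 1, 1], [0, 0, 0, 0, 0, 1, 1], [0, 0, 0, 0, 0, 1, 1], [0, 0, 0, 0, 0, 1, 1], [0, 0, 0, 0, 0, 1, 1]]]}}

```text
t: 3.32
ee_pos: [550.1, -35.2, 329.7]
orientation: [-0.27, -3.13, 0.0]
ft_force: [0.0, -0.9, 0.9]
width: 87.6
grasp_force: 0.0
```

>>> {"op": "step_arm", "data": {"targets": [[[0, 0, 0, 0, 0, 1, 1], [0, 0, 0, 0, 0, 1, 1], [0, 0, 0, 0, 0, 1, 1], [0, 0, 0, 0, 0, 1, 1], [0, 0, 0, 0, 0, 1, 1]]]}}

```text
t: 3.95
ee_pos: [550.1, -35.3, 329.7]
orientation: [0.277, -3.129, 0.0]
ft_force: [0.1, 0.4, -0.1]
width: 87.8
grasp_force: 0.0
```

>>> {"op": "step_arm", "data": {"targets": [[[0, 0, 0, 0, 0, 1, 1], [0, 0, 0, 0, 0, 1, 1], [0, 0, 0, 0, 0, 1, 1], [0, 0, 0, 0, 0, 1, 1], [0, 0, 0, 0, 0, 0.4, 1]]]}}

```text
t: 4.58
ee_pos: [550.1, -35.2, 329.7]
orientation: [0.75, -3.051, 0.0]
ft_force: [0.4, 0.1, 0.0]
width: 87.8
grasp_force: 0.0
```

Run:
```python
from h import *
p,K,E=snap('wrist','w2.png'); np.savez('wrist2.npz',p=p,K=K,E=E)
o=readout.get_obs();print(o['qpos'].round(2),o['ee_pos'].round(1),o['orientation'].round(3))
s=np.load('side0.npz')
for u,v in((372,180),(428,184)): print('purple',onz(s['K'],s['E'],u,v,114).round())
print(proj(K,E,[551,-35,114]))
```

```text
[-0.09  0.42  1.85 -0.    0.88 -2.14] [550.1 -35.2 329.7] [ 0.752 -3.05   0.   ]
purple [452. -88. 114.]
purple [ 343. -140.  114.]
[320.65014099 232.00251188]
```

View pics/w2.png

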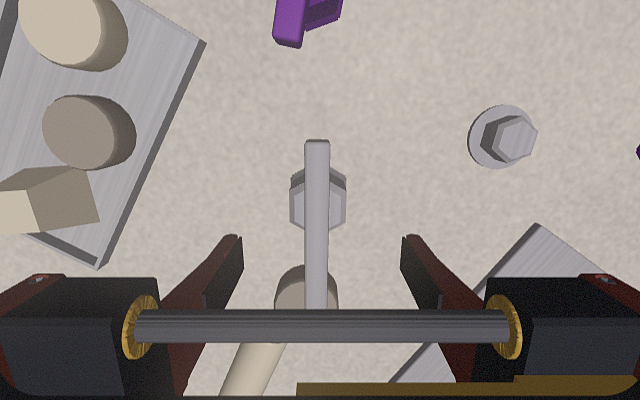

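The bar runs straight up the image from (317,146) to (316.5,300), so it is well aligned and sits a little left of the gripper's centre. The purple key is clear.

Run:
```python
from h import *
w=np.load('wrist2.npz');K,E=w['K'],w['E']
hsv=cv2.cvtColor(w['p'],cv2.COLOR_RGB2HSV)
g=cv2.Canny(w['p'],40,120)
for y in(160,250,265,300): print(y,np.nonzero(g[y,285:350])[0]+285)
print(np.nonzero(g[125:175,317])[0]+125)
A=onz(K,E,317,146,114);B=onz(K,E,316.5,300,114);d=(A-B)[:2];d/=np.linalg.norm(d)
print(A,B,np.degrees(np.arctan2(d[1],d[0]))%180, A[:2]-60*d)
```

```text
160 [304 306 330]
250 [304 306 326 328]
265 [298 299 300 304 328]
300 [303 306 326 328 335 338]
[139 142]
[502.37538314 -62.93390347 114.        ] [597.67620223 -13.88073777 114.        ] 27.235751994167885 [555.72324167 -35.47473397]
```

>>> {"op": "step_arm", "data": {"targets": [[[0.06, -0.04, -0.26, 0, 0, 0, 1], [0, 0, -0.26, 0, 0, 0, 1], [0, 0, -0.26, 0, 0, 0, 1], [0, 0, -0.25, 0, 0, 0, 1], [0, 0, -0.25, 0, 0, 0, 1]]]}}

```text
t: 5.25
ee_pos: [552.9, -36.9, 264.6]
orientation: [0.749, -3.051, -0.0]
ft_force: [0.6, 0.4, -0.6]
width: 87.9
grasp_force: 0.0
```

>>> {"op": "step_arm", "data": {"targets": [[[0, 0, 0, 0, 0, 0, 0], [0, 0, 0, 0, 0, 0, 0], [0, 0, 0, 0, 0, 0, 0], [0, 0, 0, 0, 0, 0, 0], [0, 0, 0, 0, 0, 0, 0]]]}}

```text
t: 5.88
ee_pos: [553.1, -37.0, 266.0]
orientation: [-0.749, 3.05, -0.0]
ft_force: [-0.0, -0.6, 0.7]
width: 41.1
grasp_force: 0.0
```

Run:
```python
from h import *
p,K,E=snap('wrist'); np.savez('wrist3.npz',p=p,K=K,E=E)
g=cv2.Canny(p,40,120)
o=readout.get_obs();print(o['ee_pos'].round(1),o['width'],o['grasp_force'],o['ft_force'])
for v in range(0,400,40): print(v,np.nonzero(g[v,240:400])[0]+240)
print(np.nonzero(g[:300,318])[0])
```

```text
[553.  -37.  265.9] 37.21559818693523 0.0 [ 0.58861438 -0.3052251   0.39738016]
0 [258 279 281 283 293 320 321 322 323 324 325]
40 []
80 []
120 []
160 [302 339 341]
200 [286 304 339 355]
240 [265 280 284 290 302 305 337 339 351 357 359 363 378 379]
280 [267 282 303 305 338 361 376]
320 [240 241 242 243 244 245 246 247 248 249 250 251 252 253 254 255 256 257
 258 259 260 261 262 264 265 266 267 268 269 270 271 272 273 274 275 276
 277 278 279 280 281 282 283 284 285 286 287 288 289 290 291 292 293 294
 295 296 297 298 299 300 301 302 303 304 305 306 307 308 309 311 312 313
 314 315 316 317 318 319 320 321 322 323 324 325 326 327 328 329 330 331
 332 333 334 335 336 337 338 339 340 341 342 343 344 345 346 347 348 349
 350 351 352 353 354 355 356 357 358 359 360 361 362 363 364 365 366 367
 368 369 370 371 372 373 374 375 376 377 378 379 380 381 382 383 384 385
 386 387 388 389 390 391 392 393 394 395 396 397 398 399]
360 [247 261 268 303 305 334 336 342 344 382 395 398]
[  2 147 152]
```

Still closing; give it another half second, then measure the held key's axis.

>>> {"op": "step_arm", "data": {"targets": [[[0, 0, 0, 0, 0, 0, 0], [0, 0, 0, 0, 0, 0, 0], [0, 0, 0, 0, 0, 0, 0], [0, 0, 0, 0, 0, 0, 0], [0, 0, 0, 0, 0, 0, 0]]]}}

```text
t: 6.55
ee_pos: [553.0, -37.0, 265.7]
orientation: [-0.749, 3.051, -0.0]
ft_force: [0.2, -0.3, -0.1]
width: 15.6
grasp_force: 30.0
```

>>> {"op": "step_arm", "data": {"targets": [[[0, 0, 0.6, 0, 0, 0, 0], [0, 0, 0.6, 0, 0, 0, 0], [0, 0, 0.6, 0, 0, 0, 0], [0, 0, 0.6, 0, 0, 0, 0], [0, 0, 0.6, 0, 0, 0, 0]]]}}

```text
t: 7.18
ee_pos: [552.3, -36.9, 415.6]
orientation: [0.749, -3.049, -0.001]
ft_force: [0.1, 0.5, -5.8]
width: 15.2
grasp_force: 30.0
```

Run:
```python
from h import *
p,K,E=snap('wrist','w3.png'); np.savez('wrist3.npz',p=p,K=K,E=E)
s,K2,E2=snap('side'); o=readout.get_obs(); np.savez('side3.npz',p=s,K=K2,E=E2,ee=o['ee_pos'])
T=o['ee_pos'];print(T.round(1),o['width'],o['grasp_force'],o['ft_force'],o['moment'],o['qpos'].round(2))
u,v=proj(K2,E2,T-[0,0,200]).astype(int);c=s[v-65:v+65,u-65:u+65]
a=np.hstack([cv2.resize(p[90:300,230:410],(400,467)),cv2.resize(c,(400,400))[:400].copy() if 0 else cv2.resize(c,(400,467))])
print('side crop',u-65,v-65);cv2.imwrite('pics/m3.png',a[:,:,::-1])
```

```text
[553.5 -37.  417.9] 16.06013832278659 29.966221984941512 [ 1.77850838  0.68347891 -5.44889495] [ 0.18610316 -0.12300305 -0.04168421] [-0.09  0.3   1.78  0.    1.06 -2.14]
side crop 256 70
```

View pics/m3.png

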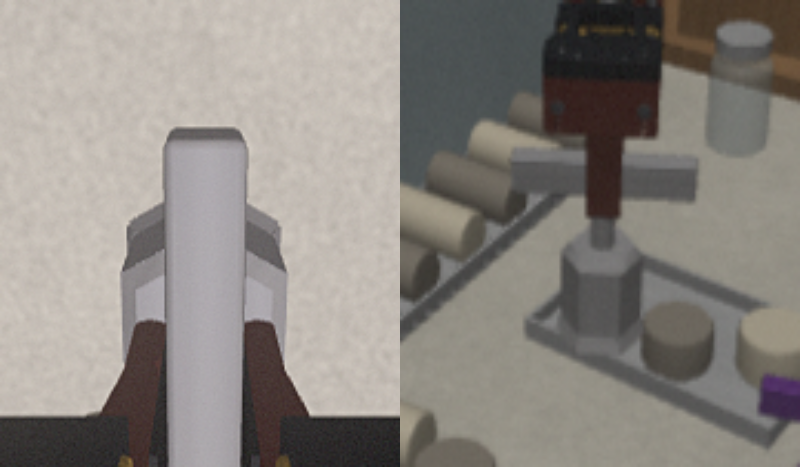

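Key hangs upright, with its bar end at wrist (322,153).

Run:
```python
from h import *
w=np.load('wrist3.npz');K,E=w['K'],w['E'];T=np.array([553.3,-37,417.3])
d=np.array([np.cos(np.radians(27.5)),np.sin(np.radians(27.5))])
for v in(149,152,154):
    A=onz(K,E,322,v,T[2]-152);r=A[:2]-T[:2];print(v,'along',r@d,'perp',r@[-d[1],d[0]])
# socket silhouette corners in wrist: left/right extremes of top hexagon
g=cv2.Canny(w['p'],40,120)
s=np.load('side3.npz');sx=130/400;sy=130/467
for n,(x1,y1),(x2,y2) in(('bar',(512,165),(697,172)),):
    A=[onz(s['K'],s['E'],256+(x-400)*sx,70+y*sy,T[2]-152-2) for x,y in((x1,150),(x2,158))]
    print('side bar mid-T',((A[0]+A[1])/2-T)[:2],np.linalg.norm(A[0]-A[1]))
```

```text
149 along -62.2278854052916 perp 1.1511314976846105
152 along -61.014455362152034 perp 1.1538960560045237
154 along -60.201988728074035 perp 1.1557470991739078
side bar mid-T [ 4.43731145 -9.37382779] 121.0227529183752
```

>>> {"op": "step_arm", "data": {"targets": [[[-0.04, 0.3, 0.04, 0, 0, 0.74, 0], [-0.04, 0.5, 0.04, 0, 0, 0.74, 0], [-0.04, 0.6, 0.04, 0, 0, 0.74, 0], [-0.04, 0.6, 0.04, 0, 0, 0.74, 0], [-0.04, 0.6, 0.04, 0, 0, 0.74, 0]]]}}

```text
t: 7.9
ee_pos: [541.9, 94.7, 423.4]
orientation: [1.14, -2.923, -0.002]
ft_force: [-0.1, -0.5, -5.6]
width: 15.6
grasp_force: 30.0
```

>>> {"op": "step_arm", "data": {"targets": [[[-0.04, 0.6, 0, 0, 0, 0.74, 0], [-0.04, 0.6, 0, 0, 0, 0.74, 0], [-0.04, 0.6, 0, 0, 0, 0.74, 0], [-0.03, 0.5, 0, 0, 0, 0.74, 0], [-0.02, 0.42, 0, 0, 0, 0.74, 0]]]}}

```text
t: 8.52
ee_pos: [533.5, 230.5, 423.6]
orientation: [1.508, -2.752, -0.001]
ft_force: [0.6, 0.0, -6.1]
width: 15.7
grasp_force: 30.0
```

>>> {"op": "step_arm", "data": {"targets": [[[0, 0, 0, 0, 0, 0, 0], [0, 0, 0, 0, 0, 0, 0], [0, 0, -0.2, 0, 0, 0, 0], [0, 0, 0, 0, 0, 0, 0], [0, 0, 0, 0, 0, 0, 0]]]}}

```text
t: 9.15
ee_pos: [534.5, 228.6, 415.5]
orientation: [1.503, -2.758, -0.0]
ft_force: [-0.8, -0.3, -6.1]
width: 16.1
grasp_force: 30.0
```

Run:
```python
from h import *
o=readout.get_obs();T=o['ee_pos'];print(T.round(1),o['orientation'].round(3),o['qpos'].round(2),o['width'],o['ft_force'].round(1))
out=[]
for n in('scene','side'):
    p,K,E=snap(n);np.savez(n+'4.npz',p=p,K=K,E=E,T=T)
    u,v=proj(K,E,T-[0,0,260]).astype(int);c=p[v-50:v+50,u-40:u+40];print(n,u-40,v-50,'pred axis',proj(K,E,T-[0,0,266]),proj(K,E,[534.7,229.1,133.4]))
    out.append(cv2.resize(c,(400,500),interpolation=cv2.INTER_CUBIC))
cv2.imwrite('pics/m4.png',np.hstack(out)[:,:,::-1])
```

```text
[534.5 228.6 415.5] [ 1.503 -2.758 -0.   ] [ 0.38  0.35  1.72 -0.    1.08 -2.18] 16.134010676399967 [-0.8 -0.3 -6.1]
scene 359 146 pred axis [399.5981484  198.26395128] [399.00772128 203.12464942]
side 209 185 pred axis [249.86984811 237.67972397] [250.35728509 244.66012298]
```

View pics/m4.png

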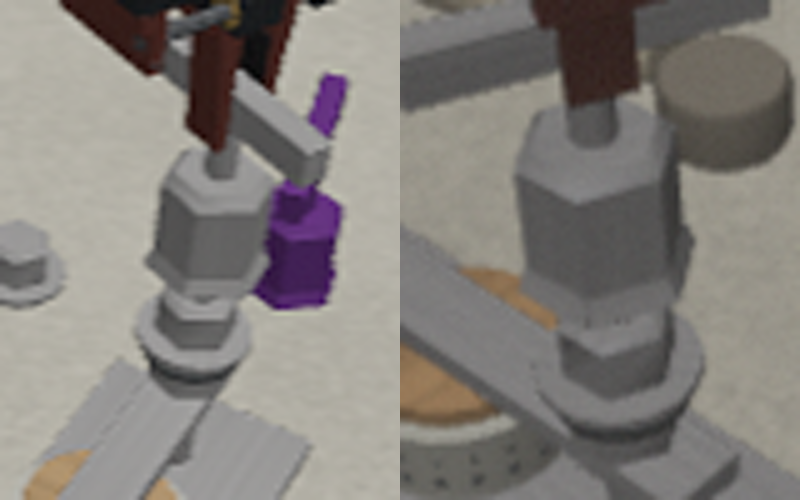

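The socket's axis lines up with the nut in both views (scene nut at about x=399, side at about x=251). Descending.

>>> {"op": "step_arm", "data": {"targets": [[[0, 0, -0.12, 0, 0, 0, 0], [0, 0, -0.12, 0, 0, 0, 0], [0, 0, -0.12, 0, 0, 0, 0], [0, 0, -0.12, 0, 0, 0, 0], [0, 0, -0.06, 0, 0, 0, 0]]]}}

```text
t: 9.88
ee_pos: [534.4, 229.0, 388.1]
orientation: [1.504, -2.758, -0.0]
ft_force: [0.1, 0.2, -5.4]
width: 16.0
grasp_force: 30.0
```

>>> {"op": "step_arm", "data": {"targets": [[[0, 0, -0.06, 0, 0, 0, 0], [0, 0, -0.06, 0, 0, 0, 0], [0, 0, -0.06, 0, 0, 0, 0], [0, 0, -0.06, 0, 0, 0, 0], [0, 0, 0, 0, 0, 0, 0]]]}}

```text
t: 10.5
ee_pos: [534.4, 229.0, 376.4]
orientation: [1.504, -2.758, -0.0]
ft_force: [-0.4, -0.2, -6.1]
width: 15.6
grasp_force: 30.0
```

>>> {"op": "step_arm", "data": {"targets": [[[0, 0, -0.06, 0, 0, 0, 0], [0, 0, -0.06, 0, 0, 0, 0], [0, 0, -0.04, 0, 0, 0, 0], [0, 0, 0, 0, 0, 0, 0], [0, 0, 0, 0, 0, 0, 0]]]}}

```text
t: 11.12
ee_pos: [534.8, 229.2, 370.8]
orientation: [-1.503, 2.757, -0.0]
ft_force: [-3.5, -1.6, 11.4]
width: 15.8
grasp_force: 30.0
```

Contact on the flange with the socket 23 mm over the nut. Now turning clockwise and sinking with the thread.

>>> {"op": "step_arm", "data": {"targets": [[[0, 0, 0.01, 0, 0, -1, 0], [0, 0, 0, 0, 0, -1, 0], [0, 0, 0, 0, 0, -1, 0], [0, 0, -0.004, 0, 0, -1, 0], [0, 0, -0.004, 0, 0, -1, 0]]]}}

```text
t: 11.75
ee_pos: [534.9, 229.2, 370.2]
orientation: [-0.998, 2.977, 0.0]
ft_force: [-1.4, -0.6, 3.6]
width: 15.8
grasp_force: 30.0
```

>>> {"op": "step_arm", "data": {"targets": [[[0, 0, -0.004, 0, 0, -1, 0], [0, 0, -0.004, 0, 0, -1, 0], [0, 0, -0.004, 0, 0, -1, 0], [0, 0, -0.004, 0, 0, -1, 0], [0, 0, -0.004, 0, 0, -1, 0]]]}}

```text
t: 12.38
ee_pos: [534.9, 229.1, 369.2]
orientation: [-0.466, 3.105, 0.0]
ft_force: [-1.2, -0.7, 5.2]
width: 15.6
grasp_force: 30.0
```

Run:
```python
from h import *
o=readout.get_obs();print(o['ee_pos'].round(1),o['qpos'].round(2),o['width'],o['ft_force'].round(1),o['moment'].round(2))
```

```text
[534.9 229.1 369.2] [ 0.38  0.4   1.76 -0.    0.98 -1.48] 15.597450483745181 [-1.2 -0.7  5.2] [-0.16  0.24  0.01]
```

>>> {"op": "step_arm", "data": {"targets": [[[0, 0, -0.005, 0, 0, -1, 0], [0, 0, -0.004, 0, 0, -1, 0], [0, 0, -0.004, 0, 0, -1, 0], [0, 0, -0.004, 0, 0, -1, 0], [0, 0, -0.004, 0, 0, -1, 0]]]}}

```text
t: 13.0
ee_pos: [535.0, 229.1, 368.2]
orientation: [0.08, 3.138, 0.001]
ft_force: [-1.5, -2.2, 4.1]
width: 15.7
grasp_force: 30.0
```

>>> {"op": "step_arm", "data": {"targets": [[[0, 0, -0.005, 0, 0, -1, 0], [0, 0, -0.004, 0, 0, -1, 0], [0, 0, -0.004, 0, 0, -1, 0], [0, 0, -0.004, 0, 0, -1, 0], [0, 0, -0.004, 0, 0, -1, 0]]]}}

```text
t: 13.62
ee_pos: [535.1, 229.0, 367.2]
orientation: [0.624, 3.077, 0.001]
ft_force: [-1.1, -2.2, 5.2]
width: 15.7
grasp_force: 30.0
```

>>> {"op": "step_arm", "data": {"targets": [[[0, 0, -0.005, 0, 0, -1, 0], [0, 0, -0.004, 0, 0, -1, 0], [0, 0, -0.004, 0, 0, -1, 0], [0, 0, -0.004, 0, 0, -1, 0], [0, 0, -0.004, 0, 0, -1, 0]]]}}

```text
t: 14.25
ee_pos: [535.1, 228.9, 366.2]
orientation: [1.148, 2.922, 0.001]
ft_force: [-1.1, -2.3, 6.4]
width: 15.8
grasp_force: 30.0
```

>>> {"op": "step_arm", "data": {"targets": [[[0, 0, -0.005, 0, 0, -1, 0], [0, 0, -0.004, 0, 0, -1, 0], [0, 0, -0.004, 0, 0, -1, 0], [0, 0, -0.004, 0, 0, -1, 0], [0, 0, -0.004, 0, 0, -1, 0]]]}}

```text
t: 14.88
ee_pos: [535.1, 228.8, 365.2]
orientation: [1.638, 2.678, 0.002]
ft_force: [-2.1, -3.6, 4.8]
width: 15.9
grasp_force: 30.0
```

Run:
```python
from h import *
o=readout.get_obs();print(o['ee_pos'].round(1),o['qpos'].round(2),o['width'],o['ft_force'].round(1),o['moment'].round(2))
```

```text
[535.1 228.8 365.2] [ 0.38  0.41  1.76 -0.    0.97 -0.09] 15.945399838819649 [-2.1 -3.6  4.8] [-0.83  0.21  0.  ]
```

>>> {"op": "step_arm", "data": {"targets": [[[0, 0, -0.005, 0, 0, -1, 0], [0, 0, -0.004, 0, 0, -1, 0], [0, 0, -0.004, 0, 0, -1, 0], [0, 0, -0.004, 0, 0, -1, 0], [0, 0, -0.004, 0, 0, -1, 0]]]}}

```text
t: 15.5
ee_pos: [535.0, 228.8, 364.1]
orientation: [2.078, 2.353, 0.002]
ft_force: [-1.2, -4.3, 5.8]
width: 15.8
grasp_force: 30.0
```

>>> {"op": "step_arm", "data": {"targets": [[[0, 0, -0.005, 0, 0, -1, 0], [0, 0, -0.004, 0, 0, -1, 0], [0, 0, -0.004, 0, 0, -1, 0], [0, 0, -0.004, 0, 0, -1, 0], [0, 0, -0.004, 0, 0, -1, 0]]]}}

```text
t: 16.12
ee_pos: [535.0, 228.7, 363.1]
orientation: [2.456, 1.956, 0.002]
ft_force: [-1.5, -2.6, 5.9]
width: 15.9
grasp_force: 30.0
```

>>> {"op": "step_arm", "data": {"targets": [[[0, 0, -0.005, 0, 0, -1, 0], [0, 0, -0.004, 0, 0, -1, 0], [0, 0, -0.004, 0, 0, -1, 0], [0, 0, -0.004, 0, 0, -1, 0], [0, 0, -0.004, 0, 0, -1, 0]]]}}

```text
t: 16.75
ee_pos: [535.2, 229.1, 362.7]
orientation: [2.758, 1.501, 0.004]
ft_force: [-2.5, -3.5, 11.9]
width: 16.1
grasp_force: 30.0
```

>>> {"op": "step_arm", "data": {"targets": [[[0, 0, -0.005, 0, 0, -1, 0], [0, 0, -0.004, 0, 0, -1, 0], [0, 0, -0.004, 0, 0, -1, 0], [0, 0, -0.004, 0, 0, -1, 0], [0, 0, -0.004, 0, 0, -1, 0]]]}}

```text
t: 17.38
ee_pos: [535.5, 229.3, 362.5]
orientation: [2.977, 1.002, 0.008]
ft_force: [-3.0, -2.7, 15.2]
width: 16.3
grasp_force: 31.9
```

Run:
```python
from h import *
o=readout.get_obs();print(o['ee_pos'].round(1),o['qpos'].round(2),o['width'],o['ft_force'].round(1),o['moment'].round(2))
```

```text
[535.5 229.3 362.5] [ 0.38  0.41  1.76 -0.    0.96  1.31] 16.311859784823685 [-3.  -2.7 15.2] [-0.62  0.69  0.93]
```

>>> {"op": "step_arm", "data": {"targets": [[[0, 0, 0, 0, 0, -1, 0], [0, 0, 0, 0, 0, -0.5, 0], [0, 0, 0, 0, 0, 0, 0], [0, 0, 0, 0, 0, 0, 0], [0, 0, 0, 0, 0, 0, 0]]]}}

```text
t: 18.0
ee_pos: [535.5, 229.3, 362.5]
orientation: [3.024, 0.849, 0.008]
ft_force: [-2.0, -2.6, 14.9]
width: 18.0
grasp_force: 34.5
```

Run:
```python
from h import *
p,K,E=snap('wrist','w5.png');np.savez('wrist5.npz',p=p,K=K,E=E)
o=readout.get_obs();T=o['ee_pos'];print(T.round(1),o['orientation'],o['qpos'].round(2),o['width'],o['ft_force'].round(1),o['moment'].round(2))
out=[cv2.resize(p[80:320,220:420],(400,480))]
p,K,E=snap('side');np.savez('side5.npz',p=p,K=K,E=E)
u,v=proj(K,E,T-[0,0,220]).astype(int);out.append(cv2.resize(p[v-60:v+60,u-50:u+50],(400,480),interpolation=cv2.INTER_CUBIC))
cv2.imwrite('pics/m5.png',np.hstack(out)[:,:,::-1])
```

```text
[535.5 229.3 362.5] [3.02381509 0.84892358 0.00759312] [ 0.38  0.41  1.76 -0.    0.96  1.41] 18.016716938302405 [-2.8 -3.3 14.8] [-0.58  0.68  1.08]
```

View pics/m5.png

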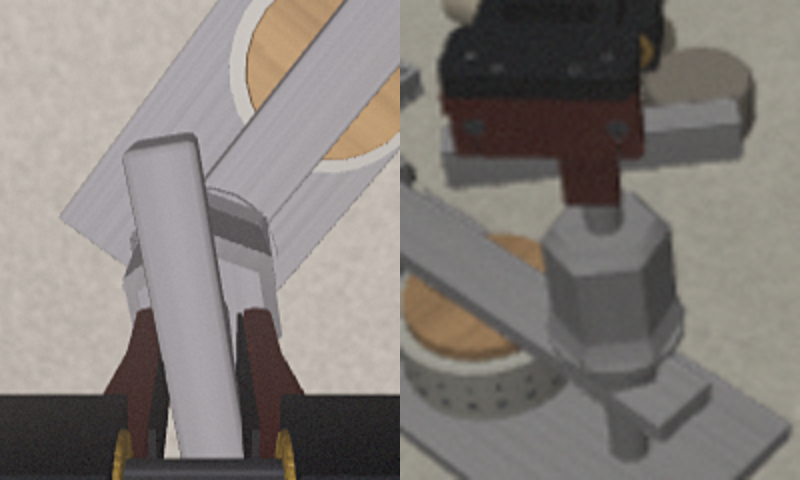

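The bar has twisted about 9° in the pads with 1.1 N m at the wrist. The nut is dead against the stop and the key is home and upright. Unload, open, lift.

>>> {"op": "step_arm", "data": {"targets": [[[0, 0, 0.03, 0, 0, 1, 0], [0, 0, 0, 0, 0, 1, 0], [0, 0, 0, 0, 0, 0, 0], [0, 0, 0, 0, 0, 0, 1], [0, 0, 0, 0, 0, 0, 1]]]}}

```text
t: 18.73
ee_pos: [534.7, 229.1, 361.2]
orientation: [-2.96, -1.054, -0.001]
ft_force: [0.3, 0.4, 0.4]
width: 33.1
grasp_force: 0.0
```

>>> {"op": "step_arm", "data": {"targets": [[[0, 0, 0, 0, 0, 0, 1], [0, 0, 0, 0, 0, 0, 1], [0, 0, 0, 0, 0, 0, 1], [0, 0, 0, 0, 0, 0, 1], [0, 0, 0, 0, 0, 0, 1]]]}}

```text
t: 19.35
ee_pos: [534.5, 229.0, 360.8]
orientation: [2.96, 1.054, -0.0]
ft_force: [-0.2, 0.1, -0.1]
width: 83.1
grasp_force: 0.0
```

>>> {"op": "step_arm", "data": {"targets": [[[0, 0, 0, 0, 0, 0, 1], [0, 0, 0.2, 0, 0, 0, 1], [0, 0, 0.4, 0, 0, 0, 1], [0, 0, 0.6, 0, 0, 0, 1], [0, 0, 0.6, 0, 0, 0, 1]]]}}

```text
t: 19.98
ee_pos: [534.4, 229.0, 452.4]
orientation: [-2.96, -1.054, -0.001]
ft_force: [0.3, -0.2, 0.5]
width: 87.9
grasp_force: 0.0
```

Run:
```python
from h import *
o=readout.get_obs();print(o['ee_pos'].round(1),o['width'],o['ft_force'].round(1),o['moment'].round(2))
out=[]
for n in('scene','side'):
    p,K,E=snap(n);u,v=proj(K,E,[535,229,140]).astype(int);out.append(cv2.resize(p[v-60:v+60,u-50:u+50],(400,480),interpolation=cv2.INTER_CUBIC))
cv2.imwrite('pics/m6.png',np.hstack(out)[:,:,::-1])
```

```text
[534.4 229.  452.4] 87.92532534715227 [ 0.3 -0.2  0.5] [ 0.04  0.05 -0.02]
```

View pics/m6.png

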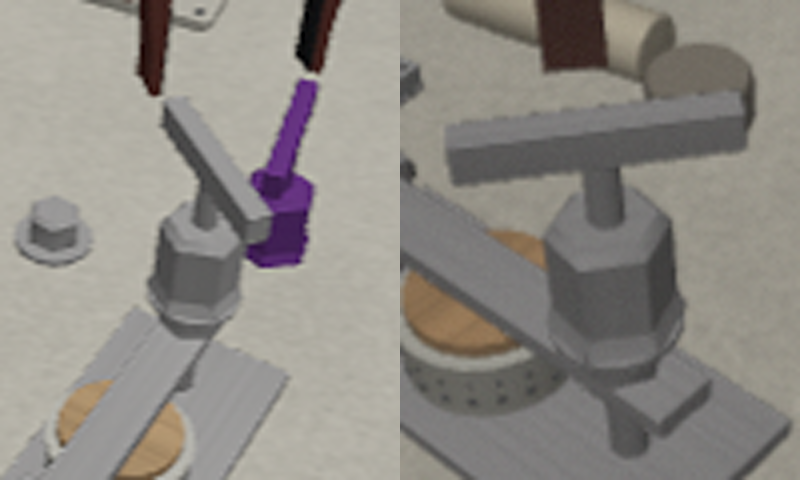

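The key stands upright and home on the flange, released, with the gripper well clear.

```bash
python3 -c "
from workcell import ctrl
print(ctrl.close_job())"
```

```text
the job is handed in; nothing more can be done
None
```

The job is handed in with no verdict returned: the lock nut is run down and tightened until it would turn no further (1.1 N m at the wrist), and the key stands upright on it, home as far as the images show and released.

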